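Load the data-stick crusher and hold its drive key engaged

ROBOT

A 6-joint arm with a two-finger parallel gripper is mounted at the origin on the work surface. World frame = base frame: x ahead of the robot, y to its left, z up, the work surface at z = 0. Lengths are in mm, angles in rad, forces in N, time in s.
With the tool pointing down it reaches from about 400 to 925 mm from the base axis. Payload 12.5 kg.
Tool frame: the origin (TCP) lies at the very end of the fingers, on their centre line; the grasp point (between the pads) lies 19 mm behind it; z points along the fingers, y is the line along which they close (so a half turn about z gives the same grasp; the last joint's range is limited). The gripper opens to 95 mm and grips with 3 to 60 N. Pads are 20 mm wide; open, the fingers measure 119 mm over their backs; the gripper's body (75 mm by 180 mm) begins 59 mm behind the grasp point.
Start: joints at [1.158, 0.491, 1.559, -0, 1.092, -0.106], TCP at [188.739, 595.839, 214.661] pointing down, gripper open.
Joint ranges: [-3.1, 3.1], [-0.84, 2.19], [0.05, 2.79], [-1.13, 4.28], [0.06, 2.93], [-2.69, 2.69]. Speed limits (rad/s): [2.22, 2.22, 2.79, 3.14, 3.14, 3.14].

INTERFACE

Orientations are given as [roll, pitch, yaw] about the fixed x, y, z axes, in that order (R = Rz(yaw) Ry(pitch) Rx(roll)).
In Python, from cell import env, eyes, readout gives the robot as it stands (env), with the cameras (eyes) and the readings (readout).
- The arm moves only by the shell command python3 steer.py 'ROWS'. ROWS is a JSON object with one list for each field, all of the same length, 1 to 5, a row being the entries at one place: x, y, z (the shift in mm), spin (a turn about the tool's z in rad), jaw (the opening from 0.0 (shut) to 1.0 (fully open)); each row is the pose to reach, as a shift and turn from the pose commanded when the command began, along the tool's axes at that moment; what a row does not reach only later rows make up. A row lasts 1/12 s, in which the tool goes at most 41.7 mm and 0.125 rad, less where a joint would pass 70% of its speed; a pose out of reach is approached as far as the arm can. The fingers move at their own pace and stop on an object; the grip force is fixed at half the most. Time passes only in rows, so rows that do not move let the fingers close. It prints the time, the measured TCP pose, the force, the opening and the grip force at its end. Input that does not fit is refused with a message, and nothing moves.
- readout.state(): the state, without advancing time (a new reading comes with each control period).
- eyes.read_camera(name): name is "scene" or "side" or "wrist"; returns (picture, depth): 480x640x3 uint8, red, green, blue; 480x640 float32, mm along the optical axis (not along the pixel's ray), 0 where there is no reading.
- eyes.camera_info(name): a dict with "vertical_fov" (degrees; the focal length in pixels is half the picture's height over the tangent of half this angle, whatever the lens; pixels are square), "cx", "cy" (the principal point, pixels), "dist_coeffs" ([k1, k2, p1, p2, k3] as OpenCV has them; the pictures are not rectified), "origin" and "attitude" of the camera in the world. Camera axes: x right, y down, z forward; pixel columns grow to the right and rows downward; lengths in mm; the calibration is good to about 2 mm. A picture is of the moment at which its call begins: read the wrist's pose just before it. camera_info takes no time and is no camera call; for the wrist camera it gives the pose at the moment of the call.
- env.job_done(): hands the job in; it is judged then, once.
The state is a dict: "t": time; "joints": joint angles; "qvel": joint speeds; "tau": joint torques, N m; "eef_pos": TCP position; "tcp_rot": TCP orientation; "ft_force": force on the tool from outside, world axes, zero at the start; "moment": the same for the moment, N m; "opening": opening from 0.0 (shut) to 1.0 (fully open); "grip_force": force on a finger pad.
Only numpy, scipy, OpenCV 4.12 (cv2) and the standard library are available. Lean on these libraries where they do the work, as an engineer would, in place of code of your own. Each camera call takes 0.05 s, during which the arm holds its last target. There are 200 camera calls.

TASK

Tip the crusher's hinged feed tray by its bar so that all four old data sticks slide into the hopper. Then take the splined key from the rack (not the smooth-stemmed one), turn it until its splines match the drive hub on top of the crusher, slide it fully home against the spring and finish while still gripping it and pressing it down. Leave the smooth key in its place and the other desk things where they are.

Things in the scene. Friction and masses are not known exactly. Their poses are not given: they have to be found in the camera images.
- crusher: Bench crusher, fixed; place and yaw vary. Origin: on the table under the hopper's centre. Along its own y, from -y to +y: feed tray; grey open hopper (outside 150 mm in x, 130 mm in y, walls 6 mm, rim 112 mm above the table, its +y wall 140 mm high); white drive housing (150 x 140 mm, 71 mm high, centred at y = +135 mm) with the dark steel hub on top.
- hopper_floor (a point): Centre of the hopper's inner floor, 30 mm above the table; axes of the crusher. The inside is 138 mm (x) by 118 mm (y), 82 mm deep.
- tray (a joint): Hinge angle of the feed tray, rad: 0 = level (start), grows as the bar end is lifted, stop at 1.3. Released, it falls back by its own weight (350 g). The sticks begin to slide into the hopper between about 0.45 and 0.65.
- tray_hinge (a point): Middle of the tray's hinge line, on the hopper's -y rim, 113 mm above the table; the line runs along the crusher's x. Axes turn with the tray: -y points from hinge to bar.
- tray_bar (a point): Middle of the tray's round steel bar, 12 mm thick, 100 mm long, parallel to the hinge, 165 mm from it, 123 mm above the table when level. 34 mm free gap between bar and tray end. Tray: aluminium, 120 mm wide, 127 mm long, sides 22 mm high, no wall at the hinge end.
- hub_mouth (a point): Centre of the splined hole's mouth on top of the hub (63 mm wide), 117 mm above the table. z up; x runs through the middle of one of six slots (one every 60 degrees). Slots 8.5 mm wide out to radius 21.5 mm, bore radius 12.5 mm, hole 46 mm deep. The hub's start angle varies; it is stiff and turns only above 0.8 N m.
- clutch (a joint): Spring plunger (brass disc, 23 mm) inside the hub's hole, m: 0 = up (start; top 29 mm below the mouth), grows as it is pushed down, stop at 0.013. Pushes back with 7 N at 0 and 12.5 N at 0.011, where the key's collar meets the hub; it lifts the key again if nothing presses.
- spline_key: Key that fits the hub, 0.2 to 0.33 kg, upright in one of the rack's places. Origin: centre of the stem's lower end, z up. Steel stem 40 mm long, core radius 11 mm, six ribs 6 mm wide to radius 20 mm, one along x (every 60 degrees), lowest 4 mm narrower. Above: collar 54 mm wide (z 40 to 46 mm), black flat grip (z 46 to 96 mm) 48 mm long along x, 22 mm thick along y.
- key_tip (a point): Centre of the splined stem's lower end (that key's origin). Home when it is 40 mm below the hub's mouth.
- key_grip (a point): Middle of the splined key's flat grip, 71 mm above its lower end.
- plain_key: The other key in the rack: same collar and grip, but a smooth round stem 36 mm in diameter without ribs; it does not fit. Origin: centre of the stem's lower end.
- rack: Wooden key rack, fixed, 240 x 100 x 10 mm; origin under its centre. Place and yaw vary. Two places at x = -60 and +60 mm, each a ring (inside radius 24 mm, top 22 mm above the table) around a standing stem whose lower end is 10 mm above the table. Which key is where varies.
- stick0: One of four alike old data sticks: black plastic body 30 x 18 x 11 mm with a steel plug, 42 mm long in all, 25 g; lying flat on the feed tray at the start. Origin: centre of its underside; x along its length.
- stick1: One of four alike old data sticks: black plastic body 30 x 18 x 11 mm with a steel plug, 42 mm long in all, 25 g; lying flat on the feed tray at the start. Origin: centre of its underside; x along its length.
- stick2: One of four alike old data sticks: black plastic body 30 x 18 x 11 mm with a steel plug, 42 mm long in all, 25 g; lying flat on the feed tray at the start. Origin: centre of its underside; x along its length.
- stick3: One of four alike old data sticks: black plastic body 30 x 18 x 11 mm with a steel plug, 42 mm long in all, 25 g; lying flat on the feed tray at the start. Origin: centre of its underside; x along its length.
- stapler: Bystander: desk stapler, black, 140 x 38 x 45 mm; origin at its underside's centre.
- hole_punch: Bystander: two-hole punch, black base with steel lever, 110 x 130 x 60 mm; origin at its underside's centre.
- mug: Bystander: white mug, 80 mm wide, height 95 mm; origin at its underside's centre.
- tape_roll: Bystander: roll of brown packing tape lying flat, 100 mm wide, height 48 mm; origin at its underside's centre.
- stamp: Bystander: wooden hand stamp, block 45 x 70 x 22 with a turned knob, total height 86 mm; origin at its underside's centre.
- label_box: Bystander: closed cardboard box of labels, 100 x 140 x 61 mm; origin at its underside's centre.

How it is judged (in metres and radians):
On the way, in this order (a step that is already met when the one before it is completed fails the run):
1. the feed tray is tipped up by its hinge (value of joint tray above 0.3 rad).
2. all four data sticks are in the hopper (x of stick0 in the frame of hopper_floor between -0.07 and 0.07 m and y of stick0 in the frame of hopper_floor between -0.06 and 0.06 m and z of each of stick0, stick1, stick2, stick3 in the frame of hopper_floor below 0.07 m and x of stick1 in the frame of hopper_floor between -0.07 and 0.07 m and y of stick1 in the frame of hopper_floor between -0.06 and 0.06 m and x of stick2 in the frame of hopper_floor between -0.07 and 0.07 m and y of stick2 in the frame of hopper_floor between -0.06 and 0.06 m and x of stick3 in the frame of hopper_floor between -0.07 and 0.07 m and y of stick3 in the frame of hopper_floor between -0.06 and 0.06 m), for 0.2 s.
3. the splined key is lifted out of the rack (height (world z) of key_tip above 0.04 m), for 0.1 s.
4. the key is meshed and home in the hub, pressing the spring plunger down (value of joint clutch above 0.009 m and z of key_tip in the frame of hub_mouth below -0.0375 m and horizontal distance between key_tip and hub_mouth below 0.004 m and angle between spline_key's own z axis and vertical below 0.09 rad), for 0.2 s.
At the end, for the whole second after the job is handed in: All four sticks are in the hopper; the splined key is upright (0.09 rad) in the hub, within 4 mm of its axis, tip over 37.5 mm below the mouth, plunger down more than 9 mm, at rest, held and pressed by the fingers; the smooth key stands in its place (all of step 2 and all of step 4 and contact force between the fingers and spline_key above 2 N and linear speed of spline_key below 0.02 m/s and horizontal distance between plain_key and rack below 0.085 m and angle between plain_key's own z axis and vertical below 0.15 rad); the arm keeps its last pose, push and grip.
It fails at once if a bystander on the desk is pushed away (more than 3 cm) (distance of any of stapler, hole_punch, mug, tape_roll, stamp, label_box from where it was at the start of the episode above 0.03 m).
It fails at once if the smooth key is taken out of its place (distance of plain_key from where it was at the start of the episode above 0.03 m or angle between plain_key's own z axis and vertical above 0.5 rad).
It also fails if it takes over 67 s, if anything falls off the work surface, if the arm or the gripper's body presses on something with over 40 N, if the wrist force passes 120 N, or if a joint passes its speed limit or range.

## Working session

There is one attempt and no reset: what is moved stays moved. The work goes in short steps, Python scripts to look and compute and a shell command to move; the robot and the scene stay as the last step left them, time stands still between calls to the robot, and variables do not carry over. Pictures are saved under pics/ and viewed, at most 10 in all, crops included, and the job is handed in when it is done.

```bash
ls; mkdir -p pics
python3 - <<'E'
from cell import env, eyes, readout
import cv2,numpy as np
s=readout.state();print(s['t'],s['eef_pos'],s['tcp_rot'],s['opening'])
for n in ["scene","side","wrist"]:
    print(n,eyes.camera_info(n))
    p,d=eyes.read_camera(n);cv2.imwrite(f'pics/{n}0.png',p[:,:,::-1]);np.savez(f'pics/{n}0.npz',p=p,d=d)
E
```

```text
cell.py
pics
steer.py
0.0 [188.62357752 595.58614041 214.04749695] [-3.14046491e+00 -1.27127358e-04  2.83481283e+00] 0.9992243000295652
scene {'vertical_fov': 42.930347059210646, 'cx': 315.831830655352, 'cy': 246.6090720568954, 'dist_coeffs': array([-0.03217384,  0.        ,  0.        ,  0.        ,  0.        ]), 'origin': array([1430.92162375,  -90.53993734, 1339.07284237]), 'attitude': array([-2.52422821,  0.0173427 ,  1.46415646])}
side {'vertical_fov': 57.69153893234374, 'cx': 317.65214889775314, 'cy': 240.01522043611274, 'dist_coeffs': array([0.03267119, 0.        , 0.        , 0.        , 0.        ]), 'origin': array([  71.39753352, -532.92897932,  754.12896735]), 'attitude': array([-2.32096507, -0.01328404, -0.77047624])}
wrist {'vertical_fov': 71.53497339980362, 'cx': 318.7261687717462, 'cy': 245.6366003728646, 'dist_coeffs': array([-0.02258536,  0.        ,  0.        ,  0.        ,  0.        ]), 'origin': array([121.95886542, 617.42518777, 383.9818944 ]), 'attitude': array([2.88654275e+00, 2.40622939e-04, 1.26357616e+00])}
```

View pics/scene0.png

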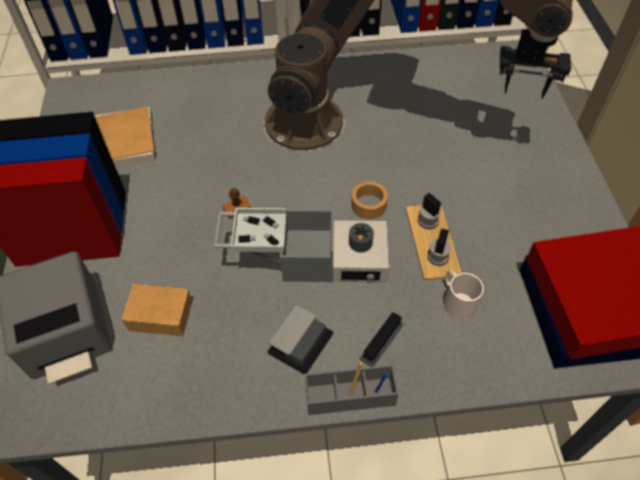

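View pics/side0.png

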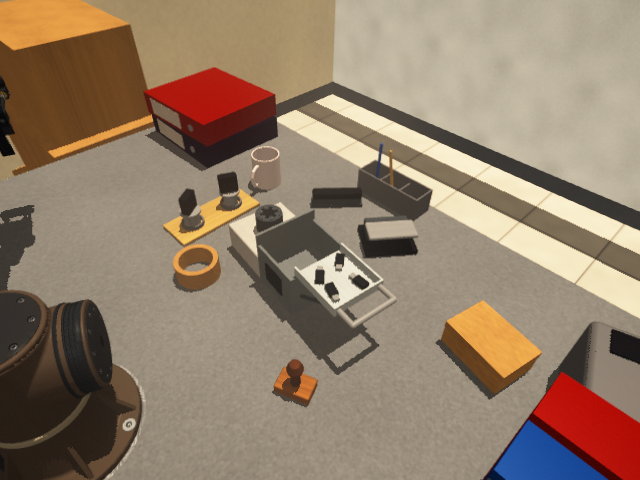

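The scene picture shows the tray on the left with its bar at (222,230), sticks near (258,228), the hopper at (306,245), the hub at (361,236), and the rack with its keys at (430,212) and (440,245). The side picture shows the same from behind the tray, with the stamp near the bar's shadow. Next I'll measure these and zoom in.

```bash
cat > h.py <<'E'
import numpy as np,cv2
from scipy.spatial.transform import Rotation as Ro
def cam(i):
    f=240/np.tan(np.radians(i['vertical_fov'])/2)
    return np.array([[f,0,i['cx']],[0,f,i['cy']],[0,0,1]]),i['dist_coeffs'],Ro.from_euler('xyz',i['attitude']).as_matrix(),i['origin']
def rays(i,uv):
    K,D,R,o=cam(i); n=cv2.undistortPoints(np.float64(uv).reshape(-1,1,2),K,D)[:,0]
    return np.c_[n,np.ones(len(n))]@R.T,o
def plane(i,uv,z):
    r,o=rays(i,uv); return o+r*((z-o[2])/r[:,2])[:,None]
def cloud(i,d):
    v,u=np.mgrid[:480,:640]; r,o=rays(i,np.c_[u.ravel(),v.ravel()])
    P=o+r*d.reshape(-1,1); P[d.ravel()==0]=np.nan; return P.reshape(480,640,3)
def proj(i,P):
    K,D,R,o=cam(i); return cv2.projectPoints((np.float64(P).reshape(-1,3)-o)@R,np.zeros(3),np.zeros(3),K,D)[0][:,0]
E
python3 - <<'E'
from cell import env, eyes, readout
from h import *
Z={n:np.load(f'pics/{n}0.npz') for n in ['scene','side']}
for n in Z:
    i=eyes.camera_info(n);p=Z[n]['p'];P=cloud(i,Z[n]['d']);hsv=cv2.cvtColor(p,cv2.COLOR_RGB2HSV)
    x,y,z=P[...,0],P[...,1],P[...,2]
    # rack board top z=10
    m=((hsv[...,0]>8)&(hsv[...,0]<28)&(hsv[...,1]>110)&(hsv[...,2]>80)&(z<20)).astype(np.uint8)
    k,l,st,c=cv2.connectedComponentsWithStats(m)
    for a in range(1,k):
        if st[a,4]>300:
            uv=np.argwhere(l==a)[:,::-1];Q=plane(i,uv,10)[:,:2].astype(np.float32)
            print(n,'orange',c[a],cv2.minAreaRect(Q))
    # housing top
    reg=(x>300)&(x<800)&(y>-500)&(y<500)
    m=(reg&(abs(z-71)<8)&(hsv[...,1]<60)&(hsv[...,2]>110)).astype(np.uint8)
    k,l,st,c=cv2.connectedComponentsWithStats(m)
    for a in range(1,k):
        if st[a,4]>200: print(n,'z71',c[a],cv2.minAreaRect(P[l==a][:,:2].astype(np.float32)),st[a,4])
    for lo,hi in [(110,122),(88,110)]:
        m=(reg&(z>lo)&(z<hi)).astype(np.uint8)
        k,l,st,c=cv2.connectedComponentsWithStats(m)
        for a in range(1,k):
            if st[a,4]>60: print(n,lo,c[a],cv2.minAreaRect(P[l==a][:,:2].astype(np.float32)),st[a,4],P[l==a].mean(0).round(),p[l==a].mean(0).round())
s=Z['scene']['p'][180:300,200:480];a=cv2.resize(s[:,:,::-1],None,fx=2.8,fy=2.8,interpolation=3)[:330,:784]
s=Z['side']['p'][140:300,160:400];b=cv2.resize(s[:,:,::-1],None,fx=1.6,fy=1.6,interpolation=3)
c=np.zeros((600,784,3),np.uint8);c[:330]=a[:330];c[340:340+b.shape[0],:b.shape[1]]=b[:260]
# rectangle of keys from side
k=cv2.resize(Z['side']['p'][165:245,160:265,::-1],None,fx=3.2,fy=3.2,interpolation=3);c[340:340+k.shape[0],400:400+k.shape[1]]=k
cv2.imwrite('pics/zoom0.png',c)
E
```

```text
scene orange [430.48774356 244.58516656] ((503.5555419921875, 300.20037841796875), (242.4901580810547, 100.61852264404297), 0.3915139138698578)
scene z71 [359.74472263 246.70741286] ((535.2720336914062, 97.3319091796875), (139.16839599609375, 157.4702606201172), 82.93610382080078) 2037
scene 110 [263.60665045 226.4298459 ] ((493.3629150390625, -96.19287872314453), (239.98178100585938, 122.128173828125), 83.24964141845703) 1233 [ 488. -143.  117.] [173. 169. 152.]
scene 110 [360.59292035 233.08554572] ((536.2408447265625, 97.19410705566406), (65.71929931640625, 63.142791748046875), 6.25639009475708) 339 [537.  96. 116.] [74. 72. 66.]
scene 110 [284.4741784  253.61502347] ((577.1094970703125, -96.63237762451172), (230.78199768066406, 20.943077087402344), 80.20799255371094) 213 [576. -98. 115.] [103. 101.  91.]
scene 88 [431.60465116 200.87790698] ((442.57763671875, 299.64447021484375), (49.000057220458984, 28.581073760986328), 40.02739715576172) 172 [445. 298. 101.] [31. 29. 27.]
scene 88 [307.6352459 214.0204918] ((445.1539611816406, -28.734275817871094), (117.0562515258789, 22.533330
[... 2846 characters left out ...]
4. 37.]
side 88 [186.55958549 196.67357513] ((443.75885009765625, 298.6744384765625), (48.766056060791016, 22.156204223632812), 31.915803909301758) 193 [441. 294. 101.] [55. 46. 39.]
side 88 [268.41176471 213.36764706] ((541.2366943359375, 102.87725067138672), (36.166141510009766, 21.423032760620117), 59.541297912597656) 68 [546. 109. 101.] [61. 56. 48.]
side 88 [267.82978723 224.16312057] ((526.723388671875, 81.30753326416016), (28.92681121826172, 61.85546112060547), 58.090179443359375) 141 [520.  80. 101.] [69. 62. 54.]
side 88 [292.80266075 247.88248337] ((516.841552734375, -39.057647705078125), (130.66732788085938, 151.04763793945312), 81.2699203491211) 902 [513. -15.  99.] [76. 71. 62.]
```

View pics/zoom0.png

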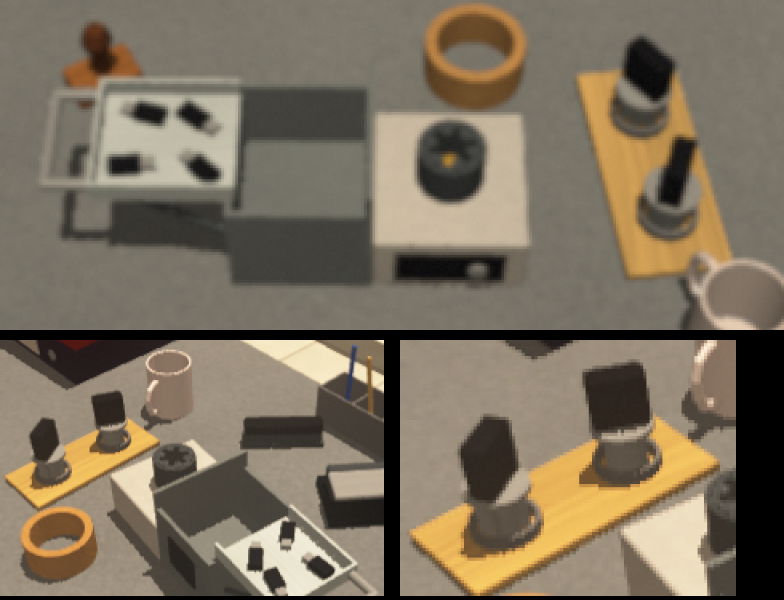

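The zoom shows the hub with the brass plunger at (452,160) in the crop, four sticks on the tray, two black grips at (645,70) and (680,165), and the stamp behind the tray. I can't tell yet which stem is ribbed. I'll drive via the keys and the hub and look with the wrist camera.

```bash
python3 steer.py '{"x":[-154, -154, -154, -154, -154], "y":[-126, -126, -126, -126, -126], "z":[0, 0, 0, 0, 0], "spin":[-0.185, -0.185, -0.185, -0.185, -0.185], "jaw":[1, 1, 1, 1, 1]}'
python3 steer.py '{"x":[-108, -108, -108, -108, -108], "y":[-127, -127, -127, -127, -127], "z":[0, 0, 0, 0, 0], "spin":[0, 0, 0, 0, 0], "jaw":[1, 1, 1, 1, 1]}'
python3 steer.py '{"x":[-108, -108, -108, -108, -108], "y":[-127, -127, -127, -127, -127], "z":[0, 0, 0, 0, 0], "spin":[0, 0, 0, 0, 0], "jaw":[1, 1, 1, 1, 1]}'
python3 - <<'E'
from cell import env, eyes, readout
from h import *
import pickle
s=readout.state();print(s['t'],s['eef_pos'],s['tcp_rot'],s['joints'])
i=eyes.camera_info('wrist');p,d=eyes.read_camera('wrist')
pickle.dump((i,p,d),open('pics/w1.pkl','wb'));cv2.imwrite('pics/w1.png',p[:,:,::-1])
print(i['origin'],i['attitude'],proj(i,[[443,297,100],[563,300,100],[536,96.5,117]]))
E
```

```text
t: 0.57
eef_pos: [298.3, 426.9, 214.5]
tcp_rot: [-3.141, -0.0, 3.02]
ft_force: [0.5, 0.4, 0.8]
opening: 1.0
grip_force: 0.0
t: 0.98
eef_pos: [392.3, 285.4, 214.6]
tcp_rot: [-3.141, 0.001, 3.015]
ft_force: [0.2, 0.4, 0.3]
opening: 1.005
grip_force: 0.0
t: 1.4
eef_pos: [484.2, 146.3, 214.5]
tcp_rot: [-3.141, 0.001, 3.015]
ft_force: [0.3, -0.2, -0.6]
opening: 1.004
grip_force: 0.0
1.4 [484.2191646  146.31862113 214.45371528] [-3.14101886e+00  1.22696241e-03  3.01549329e+00] [ 1.63289434e-01  3.22260998e-01  1.84641920e+00 -1.08972844e-03
  9.71900534e-01 -1.28079332e+00]
[414.54051601 155.68447777 384.22725758] [2.88506981e+00 1.34933820e-04 1.44426093e+00] [[490.1206495  171.68648862]
 [492.87843001 302.34352237]
 [269.15625337 309.63932818]]
```

View pics/w1.png

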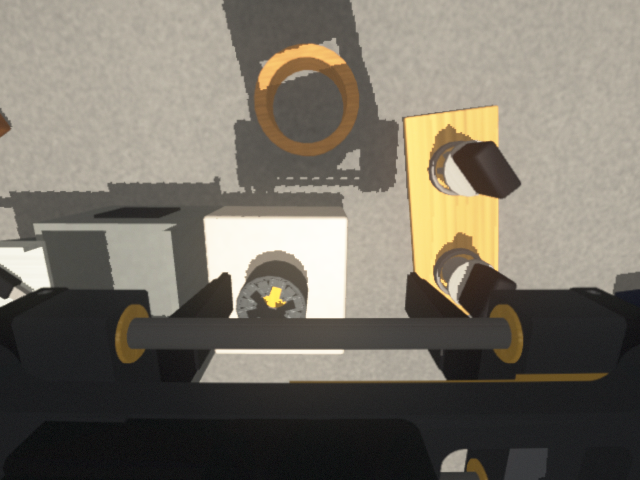

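The wrist picture shows the hub at (272,295) with the brass visible, and the keys at (480,170) and (480,285) seen obliquely. The gripper hides the rows below about 300. Next I'll locate the bar in the existing scene and side clouds and crop the key stems.

Run:
```python
from cell import env, eyes, readout
from h import *
import pickle
th=np.radians(-7.0);c=np.array([519.5,-37.5]);R=np.array([[np.cos(th),-np.sin(th)],[np.sin(th),np.cos(th)]])
for n in ['scene','side']:
    Z=np.load(f'pics/{n}0.npz');i=eyes.camera_info(n);P=cloud(i,Z['d']);q=(P[...,:2]-c)@R
    m=(abs(q[...,0])<90)&(q[...,1]<-150)&(q[...,1]>-270)&(P[...,2]>95)&(P[...,2]<140)
    Q=np.c_[q,P[...,2]][m]
    h,e=np.histogram(Q[:,1],np.arange(-270,-149,6));print(n,h)
    b=Q[Q[:,1]<-212];print(b.mean(0),b.min(0),b.max(0),'slope',np.polyfit(b[:,0],b[:,1],1))
    m=(abs(P[...,2]-120)<16)&(abs(q[...,1])<300)&(q[...,1]<-70)&(abs(q[...,0])<90)
    Q=np.c_[q,P[...,2]][m];print('xrange',np.percentile(Q[:,0],[1,99]),np.percentile(Q[:,1],[1,99]))
    m=(abs(P[...,2]-138)<4)&(abs(q[...,0])<100)&(abs(q[...,1]-62)<20);Q=q[m];print('wall',len(Q),Q.mean(0),Q.min(0),Q.max(0),np.polyfit(Q[:,0],Q[:,1],1))
i,p,d=pickle.load(open('pics/w1.pkl','rb'))
# hub & keys
P=cloud(i,d)
m=(abs(P[...,2]-117)<5)&(abs(P[...,0]-536)<45)&(abs(P[...,1]-96)<45);print('hub wrist',cv2.minEnclosingCircle(P[m][:,:2].astype(np.float32)))
for y0,x0 in [(443,297),(563,300)]:
    m=(P[...,2]>99)&(abs(P[...,0]-y0)<40)&(abs(P[...,1]-x0)<40);print('grip',cv2.minAreaRect(P[m][:,:2].astype(np.float32)),P[m][:,2].mean(),m.sum())
cv2.imwrite('pics/w1c.png',cv2.resize(p[110:320,400:540,::-1],None,fx=2.85,fy=2.85,interpolation=3))
```

```text
Traceback (most recent call last):
ValueError: all the input arrays must have same number of dimensions, but the array at index 0 has 3 dimension(s) and the array at index 1 has 2 dimension(s)
```

Run:
```python
from cell import env, eyes, readout
from h import *
import pickle
th=np.radians(-7.0);c=np.array([519.5,-37.5]);R=np.array([[np.cos(th),-np.sin(th)],[np.sin(th),np.cos(th)]])
for n in ['scene','side']:
    Z=np.load(f'pics/{n}0.npz');i=eyes.camera_info(n);P=cloud(i,Z['d']);q=(P[...,:2]-c)@R
    W=np.dstack([q,P[...,2]])
    Q=W[(abs(q[...,0])<90)&(q[...,1]<-150)&(q[...,1]>-270)&(P[...,2]>95)&(P[...,2]<140)]
    h,e=np.histogram(Q[:,1],np.arange(-270,-149,6));print(n,h)
    b=Q[Q[:,1]<-212];print(b.mean(0),b.min(0),b.max(0),'slope',np.polyfit(b[:,0],b[:,1],1))
    Q=W[(abs(P[...,2]-120)<16)&(q[...,1]>-300)&(q[...,1]<-70)&(abs(q[...,0])<90)]
    print('xrange',np.percentile(Q[:,0],[1,99]),np.percentile(Q[:,1],[1,99]))
    Q=W[(abs(P[...,2]-138)<4)&(abs(q[...,0])<100)&(abs(q[...,1]-62)<20)]
    if len(Q): print('wall',len(Q),Q.mean(0),Q.min(0),Q.max(0),np.polyfit(Q[:,0],Q[:,1],1))
i,p,d=pickle.load(open('pics/w1.pkl','rb'))
P=cloud(i,d)
m=(abs(P[...,2]-117)<5)&(abs(P[...,0]-536)<45)&(abs(P[...,1]-96)<45);print('hub wrist',cv2.minEnclosingCircle(P[m][:,:2].astype(np.float32)))
for y0,x0 in [(443,297),(563,300)]:
    m=(P[...,2]>99)&(abs(P[...,0]-y0)<40)&(abs(P[...,1]-x0)<40);print('grip',cv2.minAreaRect(P[m][:,:2].astype(np.float32)),P[m][:,2].mean(),m.sum())
cv2.imwrite('pics/w1c.png',cv2.resize(p[110:320,400:540,::-1],None,fx=2.85,fy=2.85,interpolation=3))
```

```text
scene [  0   0   0   0   0   0  16  87  76  25  24  26  21  23  98 127  93 101
 101 105]
[  -1.31749182 -222.11378733  128.24205486] [ -57.56344491 -229.97309479  119.45973294] [  54.13126547 -212.02949477  135.47008813] slope [-9.60333956e-03 -2.22126440e+02]
xrange [-64.12521231  57.89016253] [-227.41675477  -71.33426323]
wall 81 [  5.49094688  62.05125871 139.11912304] [-75.51338825  58.54431407 134.80754652] [ 75.12798602  63.38263489 141.81348862] [-6.51429658e-03  6.20870284e+01]
side [  0   0   0   0   0   0  69 213 101  41  42  39  39  36 400  62  62 186
 178 178]
[  -6.59438064 -223.84499103  126.30267311] [ -58.75261521 -230.01586511  118.81940063] [  51.86376638 -212.04591168  130.26789274] slope [-7.15394947e-03 -2.23892167e+02]
xrange [-62.41716047  56.43978442] [-228.61218493  -72.21841058]
wall 225 [ -3.77322867  61.46573701 137.95277369] [-75.97336267  56.56729317 134.05751824] [ 74.53281882  67.96951253 141.79972718] [-7.60081927e-03  6.14370574e+01]
hub wrist ((535.2691040039062, 97.71105194091797), 31.402786254882812)
grip ((442.2591857910156, 300.2010498046875), (48.000572204589844, 22.562360763549805), 32.086280822753906) 105.12797728119443 1607
grip ((554.8677368164062, 296.3129577636719), (20.542713165283203, 47.00197219848633), 40.21562194824219) 103.91176856753926 522
```

View pics/w1c.png

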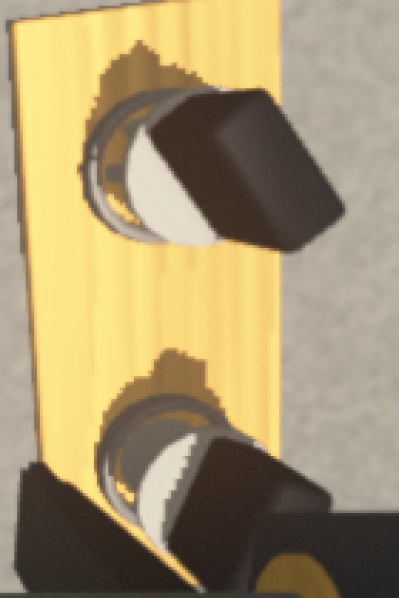

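The upper key, on the base side at about (442,300), shows a rib and wood between ribs inside its ring, at (115,175) in the crop, so it is the splined one. The lower key shows an even round stem. The bar is at about (490,-259). Moving over it.

```bash
python3 steer.py '{"x":[-28, -28, -28, -28, -28], "y":[-200, -200, -200, -200, -200], "z":[0, 0, 0, 0, 0], "spin":[0, 0, 0, 0, 0], "jaw":[0.36, 0.36, 0.36, 0.36, 0.36]}'
python3 steer.py '{"x":[-29, -29, -29, -29, -29], "y":[-201, -201, -201, -201, -201], "z":[0, 0, 0, 0, 0], "spin":[0, 0, 0, 0, 0], "jaw":[0.36, 0.36, 0.36, 0.36, 0.36]}'
python3 steer.py '{"x":[0, 0, 0], "y":[0, 0, 0], "z":[30, 30, 30], "spin":[0, 0, 0], "jaw":[0.36, 0.36, 0.36]}'
python3 - <<'E'
from cell import env, eyes, readout
from h import *
s=readout.state();print(s['eef_pos'],s['tcp_rot'])
i=eyes.camera_info('wrist');p,d=eyes.read_camera('wrist');P=cloud(i,d)
q=eyes.read_camera('side')[0]
c=np.zeros((480,800,3),np.uint8);c[:,:480]=cv2.resize(p,(480,360))[:0].shape and 0 if False else 0
c[:360,:480]=cv2.resize(p,(480,360));c[:,480:]=cv2.resize(q[180:420,260:420],(320,480))
cv2.imwrite('pics/b1.png',c[:,:,::-1])
W=P[(abs(P[...,2]-123)<8)&(P[...,1]<-235)&(P[...,1]>-290)&(P[...,0]<540)&(P[...,0]>400)]
if len(W): print(len(W),W.mean(0),np.polyfit(W[:,0],W[:,1],1), W.min(0),W.max(0))
E
```

```text
t: 1.87
eef_pos: [484.0, -52.1, 214.7]
tcp_rot: [3.141, -0.0, 3.021]
ft_force: [0.2, 0.1, -0.3]
opening: 0.705
grip_force: 0.0
t: 2.28
eef_pos: [488.9, -255.3, 214.6]
tcp_rot: [3.141, 0.0, 3.02]
ft_force: [-0.5, 0.8, -0.3]
opening: 0.379
grip_force: 0.0
t: 2.53
eef_pos: [488.4, -252.6, 183.7]
tcp_rot: [3.14, -0.003, 3.02]
ft_force: [1.2, -0.3, -0.0]
opening: 0.36
grip_force: 0.0
[ 488.4005636  -252.59619165  183.73587921] [ 3.13955866 -0.00319267  3.02010494]
2591 [ 477.27601356 -255.16814686  127.47108105] [-1.55278771e-01 -1.81057314e+02] [ 433.58542602 -270.00807374  121.14018891] [ 536.7330916  -235.02496996  130.53383442]
```

View pics/b1.png

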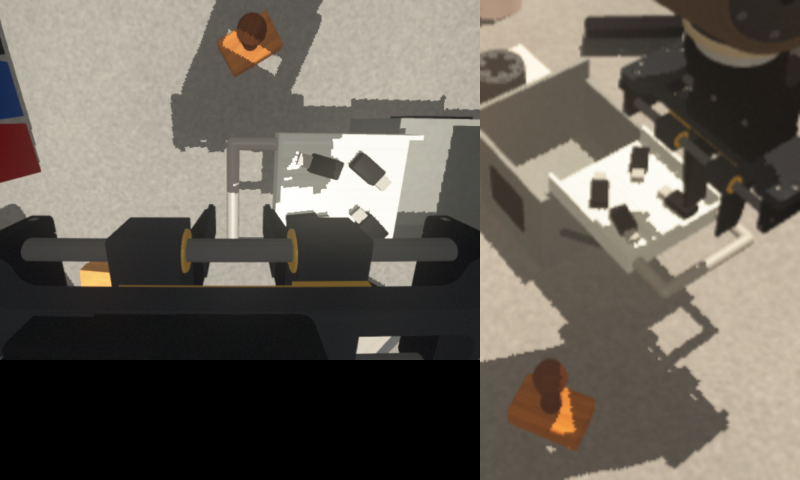

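The wrist half shows the bar as a light strip at about (234,190), between the fingers at (207,230) and (272,230). The side half shows the fingers above the bar and tray end. Casting rays to get the bar exactly.

Run:
```python
from cell import env, eyes, readout
from h import *
i=eyes.camera_info('wrist')
p,d=eyes.read_camera('wrist');P=cloud(i,d)
print(readout.state()['eef_pos'])
for v in (225,245,265,275):
    r=P[v,270:380]; m=(r[:,2]>112)&(r[:,2]<140)
    u=np.where(m)[0]+270; print(v,u.min(),u.max(),[ (int(a),r[a-270].round(0).tolist()) for a in u[::8]][:6])
    e=np.where(np.diff(u)>3)[0]; print(' runs',u[0],u[e],u[e+1])
    print(plane(i,[[306,v],[312,v],[318,v]],123)[:,:2].round(1).tolist())
```

```text
[ 489.48643349 -252.81788532  185.75281488]
225 302 379 [(302, [463.0, -261.0, 124.0]), (310, [463.0, -255.0, 130.0]), (318, [465.0, -250.0, 125.0]), (372, [467.0, -213.0, 135.0])]
 runs 302 [318] [365]
[[463.9, -258.2], [464.4, -253.9], [464.9, -249.7]]
245 302 379 [(302, [478.0, -263.0, 124.0]), (310, [477.0, -257.0, 129.0]), (318, [479.0, -251.0, 125.0]), (372, [481.0, -214.0, 135.0])]
 runs 302 [318] [364]
[[478.4, -260.1], [479.0, -255.8], [479.5, -251.5]]
265 302 379 [(302, [493.0, -265.0, 124.0]), (310, [492.0, -259.0, 128.0]), (318, [494.0, -253.0, 125.0]), (370, [495.0, -217.0, 135.0]), (378, [502.0, -209.0, 116.0])]
 runs 302 [318] [363]
[[493.4, -262.0], [494.0, -257.7], [494.5, -253.3]]
275 302 379 [(302, [500.0, -266.0, 124.0]), (310, [500.0, -260.0, 128.0]), (318, [501.0, -254.0, 125.0]), (370, [502.0, -218.0, 135.0]), (378, [510.0, -209.0, 117.0])]
 runs 302 [318] [363]
[[501.1, -263.0], [501.6, -258.6], [502.2, -254.3]]
```

```bash
python3 steer.py '{"x":[0, 0, 0, 0], "y":[-5.5, -5.5, -5.5, -5.5], "z":[40, 79, 79, 79], "spin":[0, 0, 0, 0], "jaw":[0.36, 0.36, 0.36, 0.36]}'
python3 steer.py '{"x":[0, 0, 0, 0, 0], "y":[0, 0, 0, 0, 0], "z":[0, 0, 0, 0, 0], "spin":[0, 0, 0, 0, 0], "jaw":[0, 0, 0, 0, 0]}'
```

```text
t: 3.02
eef_pos: [488.2, -258.6, 105.8]
tcp_rot: [3.14, -0.002, 3.021]
ft_force: [0.2, -0.3, 0.2]
opening: 0.362
grip_force: 0.0
t: 3.43
eef_pos: [488.8, -258.8, 107.1]
tcp_rot: [3.141, 0.002, 3.019]
ft_force: [1.9, 8.5, 8.6]
opening: 0.121
grip_force: 30.0
```

```bash
python3 steer.py '{"x":[0, 0, 0, 0, 0], "y":[1.5, 3.3, 6.5, 10.3, 15], "z":[-12, -24.5, -36, -48, -60], "spin":[0, 0, 0, 0, 0], "jaw":[0, 0, 0, 0, 0]}'
python3 steer.py '{"x":[0, 0, 0, 0, 0], "y":[5.8, 12, 19.5, 27.5, 36], "z":[-11, -21.5, -31.5, -41, -50], "spin":[0, 0, 0, 0, 0], "jaw":[0, 0, 0, 0, 0]}'
python3 steer.py '{"x":[0, 0, 0, 0, 0], "y":[9.5, 19, 19, 19, 19], "z":[-8, -15.5, -15.5, -15.5, -15.5], "spin":[0, 0, 0, 0, 0], "jaw":[0, 0, 0, 0, 0]}'
python3 - <<'E'
from cell import env, eyes, readout
from h import *
p=eyes.read_camera('side')[0];q=eyes.read_camera('scene')[0]
c=np.hstack([cv2.resize(p[180:340,220:420],(400,320),interpolation=3),cv2.resize(q[180:340,200:400],(400,320),interpolation=3)])
cv2.imwrite('pics/t1.png',c[:,:,::-1])
E
```

```text
t: 3.85
eef_pos: [490.6, -244.5, 166.7]
tcp_rot: [-3.141, 0.002, 3.019]
ft_force: [6.3, 2.2, -5.2]
opening: 0.116
grip_force: 30.0
t: 4.27
eef_pos: [495.1, -210.5, 218.0]
tcp_rot: [-3.137, 0.004, 3.02]
ft_force: [1.3, -10.4, 4.7]
opening: 0.118
grip_force: 30.0
t: 4.68
eef_pos: [497.8, -192.2, 234.2]
tcp_rot: [-3.136, 0.006, 3.02]
ft_force: [-1.4, -13.2, 13.4]
opening: 0.117
grip_force: 30.0
```

View pics/t1.png

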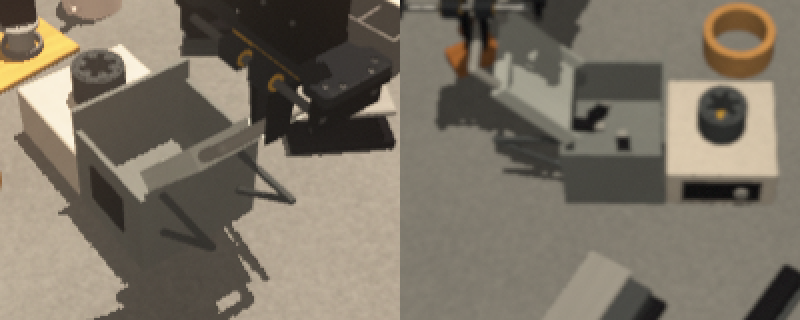

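The tray is tipped and looks empty. In the scene half, sticks are visible in the hopper at (597,118) and (623,142). I'll lower it back along the arc, release, then retreat and check.

```bash
python3 steer.py '{"x":[0, 0, 0, 0, 0], "y":[0, 0, -9.5, -19, -27], "z":[0, 0, 7.5, 15.5, 25], "spin":[0, 0, 0, 0, 0], "jaw":[0, 0, 0, 0, 0]}'
python3 steer.py '{"x":[0, 0, 0, 0, 0], "y":[-8.5, -16.5, -23.5, -29, -33.5], "z":[9, 19, 29.5, 40.5, 52], "spin":[0, 0, 0, 0, 0], "jaw":[0, 0, 0, 0, 0]}'
python3 steer.py '{"x":[0, 0, 0, 0, 0], "y":[-4, -7, -8.8, -9.8, -9.8], "z":[12, 24, 36, 46, 46], "spin":[0, 0, 0, 0, 0], "jaw":[0, 0, 0, 0, 0]}'
python3 steer.py '{"x":[0, 0, 0, 0, 0], "y":[0, 0, 0, 0, 0], "z":[0, 0, 0, 0, 0], "spin":[0, 0, 0, 0, 0], "jaw":[0.36, 0.36, 0.36, 0.36, 0.36]}'
python3 steer.py '{"x":[0, 0, 0, 0], "y":[0, 0, 0, 0], "z":[-40, -80, -120, -120], "spin":[0, 0, 0, 0], "jaw":[0.36, 0.36, 1, 1]}'
python3 - <<'E'
from cell import env, eyes, readout
from h import *
import pickle
print(readout.state()['eef_pos'],readout.state()['tcp_rot'])
i=eyes.camera_info('wrist');w,d=eyes.read_camera('wrist');pickle.dump((i,w,d),open('pics/w2.pkl','wb'))
q=eyes.read_camera('scene')[0]
c=np.hstack([cv2.resize(w,(400,300)),cv2.resize(q[180:300,220:380],(400,300),interpolation=3)])
cv2.imwrite('pics/t2.png',c[:,:,::-1])
E
```

```text
t: 5.2
eef_pos: [494.3, -218.9, 208.4]
tcp_rot: [-3.137, 0.005, 3.02]
ft_force: [-0.5, -10.8, 9.2]
opening: 0.122
grip_force: 30.0
t: 5.62
eef_pos: [489.1, -250.3, 153.0]
tcp_rot: [3.141, -0.001, 3.02]
ft_force: [1.7, 0.6, 0.1]
opening: 0.116
grip_force: 30.0
t: 6.03
eef_pos: [488.2, -258.7, 106.6]
tcp_rot: [3.139, -0.001, 3.019]
ft_force: [6.7, 9.0, -3.2]
opening: 0.118
grip_force: 30.0
t: 6.45
eef_pos: [488.0, -259.9, 108.0]
tcp_rot: [3.142, -0.0, 3.02]
ft_force: [-0.2, -0.0, 0.9]
opening: 0.353
grip_force: 0.0
t: 6.78
eef_pos: [490.1, -261.3, 235.2]
tcp_rot: [-3.137, 0.009, 3.02]
ft_force: [-0.0, 0.4, 0.2]
opening: 0.448
grip_force: 0.0
[ 490.09808289 -261.26823438  235.18029739] [-3.13660057  0.00932635  3.01987199]
```

View pics/t2.png

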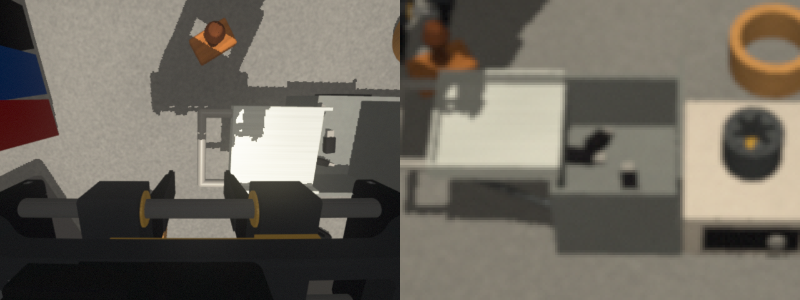

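The tray is back down and empty in both views. In the scene half, sticks lie in the hopper near (590,148) and (628,175). Next I'll move over the hopper and hub for a close wrist view of both.

```bash
python3 steer.py '{"x":[-17.5, -17.5, -17.5, -17.5, -17.5], "y":[143.5, 143.5, 143.5, 143.5, 143.5], "z":[0, 0, 0, 0, 0], "spin":[0, 0, 0, 0, 0], "jaw":[1, 1, 1, 1, 1]}'
python3 steer.py '{"x":[-17.5, -17.5, -17.5, -17.5, -17.5], "y":[143.5, 143.5, 143.5, 143.5, 143.5], "z":[0, 0, 0, 0, 0], "spin":[0, 0, 0, 0, 0], "jaw":[1, 1, 1, 1, 1]}'
python3 steer.py '{"x":[0, 0], "y":[0, 0], "z":[0, 0], "spin":[0, 0], "jaw":[1, 1]}'
python3 - <<'E'
from cell import env, eyes, readout
from h import *
import pickle
print(readout.state()['eef_pos'],readout.state()['tcp_rot'],readout.state()['qvel'].round(3) if hasattr(readout.state()['qvel'],'round') else '')
i=eyes.camera_info('wrist');w,d=eyes.read_camera('wrist');pickle.dump((i,w,d),open('pics/w3.pkl','wb'))
cv2.imwrite('pics/w3.png',w[:,:,::-1])
E
```

```text
t: 7.3
eef_pos: [522.9, -116.0, 226.5]
tcp_rot: [3.14, -0.003, 3.023]
ft_force: [0.5, -1.1, -0.4]
opening: 0.877
grip_force: 0.0
t: 7.72
eef_pos: [557.9, 23.6, 226.5]
tcp_rot: [3.141, -0.002, 3.023]
ft_force: [-0.2, -0.9, -0.1]
opening: 1.0
grip_force: 0.0
t: 7.88
eef_pos: [557.4, 19.9, 227.1]
tcp_rot: [-3.141, -0.002, 3.02]
ft_force: [-0.0, 0.7, -0.2]
opening: 0.999
grip_force: 0.0
[557.38853533  19.87199303 227.1324773 ] [-3.14131035e+00 -1.68835244e-03  3.01952159e+00] [-0.015 -0.009 -0.002  0.001  0.004  0.004]
```

View pics/w3.png

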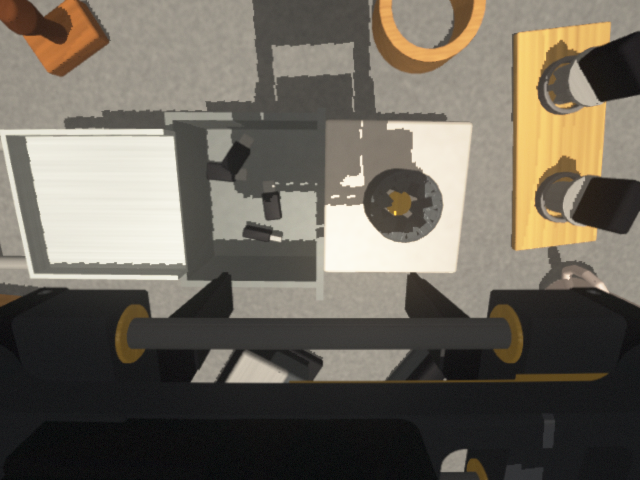

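All four sticks lie on the hopper floor, at (236,160), (218,170), (272,205) and (262,233). The hub is at (403,205) and the ribbed stem at (565,90). Next I'll measure the hub's slots and move over the splined key with the tool turned to its grip.

```bash
python3 steer.py '{"x":[58, 58, 58, 58, 58], "y":[144.5, 144.5, 144.5, 144.5, 144.5], "z":[0, 0, 0, 0, 0], "spin":[-0.34, -0.34, -0.34, -0.34, -0.34], "jaw":[1, 1, 1, 1, 1]}'
cat > m.py <<'E'
from h import *
def hub(i,p,d,c0):
    P=cloud(i,d);v,u=np.mgrid[:480,:640];uv=np.c_[u.ravel(),v.ravel()]
    X=plane(i,uv,117)[:,:2];z=P[...,2].ravel();c=np.array(c0,float)
    near=np.linalg.norm(X-c,axis=1)<45
    top=near&(abs(z-117)<5)
    lab=cv2.connectedComponentsWithStats(top.reshape(480,640).astype(np.uint8))
    k=1+np.argmax(lab[2][1:,4]);T=X[(lab[1]==k).ravel()]
    (cx,cy),r=cv2.minEnclosingCircle(cv2.convexHull(T.astype(np.float32)));c=np.array([cx,cy])
    q=X-c;rad=np.linalg.norm(q,axis=1);a=np.arctan2(q[:,1],q[:,0])
    out=[]
    for lo,hi in [(14,20),(15,19)]:
        ring=(rad>lo)&(rad<hi);deep=ring&(z<113)
        m6=np.exp(6j*a[deep]).sum();out.append((np.degrees(np.angle(m6))/6,abs(m6)/deep.sum(),deep.sum()/ring.sum()))
    return c,r,out,np.median(z[top])
def grip(i,p,d,c0,ztop=106):
    P=cloud(i,d);m=(abs(P[...,2]-ztop)<3.5)&(np.linalg.norm(P[...,:2]-np.array(c0),axis=-1)<40)
    k=cv2.connectedComponentsWithStats(m.astype(np.uint8));m=k[1]==1+np.argmax(k[2][1:,4])
    uv=np.argwhere(m)[:,::-1];X=plane(i,uv,ztop)[:,:2].astype(np.float32)
    return cv2.minAreaRect(X),P[m][:,2].mean(),m.sum()
E
python3 - <<'E'
from m import *
import pickle
print(hub(*pickle.load(open('pics/w3.pkl','rb')),(535.5,97.5)))
print(hub(*pickle.load(open('pics/w1.pkl','rb')),(535.5,97.5)))
print(grip(*pickle.load(open('pics/w1.pkl','rb')),(442,300)))
E
```

```text
t: 8.35
eef_pos: [516.4, 173.9, 228.1]
tcp_rot: [3.141, -0.0, -2.921]
ft_force: [0.7, -0.0, -0.1]
opening: 0.999
grip_force: 0.0
(array([535.3125    ,  96.78438568]), 31.489456176757812, [(np.float64(-22.79726214469602), np.float64(0.6990143797514323), np.float64(0.43687150837988825)), (np.float64(-22.56586482807771), np.float64(0.7104084332338795), np.float64(0.4371859296482412))], np.float64(116.5514892798453))
(array([533.71514893,  98.10197449]), 31.442672729492188, [(np.float64(-22.19223739245226), np.float64(0.7055024119907113), np.float64(0.2757731958762887)), (np.float64(-22.37790431518731), np.float64(0.7001821581476443), np.float64(0.2713178294573643))], np.float64(116.65159907786642))
(((442.0684814453125, 298.9376220703125), (47.68606948852539, 22.191598892211914), 32.28689193725586), np.float64(105.46913560758655), np.int64(1485))
```

```bash
python3 steer.py '{"x":[20, 20, 20, 20, 20], "y":[154, 154, 154, 154, 154], "z":[0, 0, 0, 0, 0], "spin":[-0.34, -0.34, -0.34, -0.34, -0.34], "jaw":[1, 1, 1, 1, 1]}'
python3 steer.py '{"x":[0, 0], "y":[0, 0], "z":[0, 0], "spin":[0, 0], "jaw":[1, 1]}'
python3 - <<'E'
from cell import env, eyes, readout
from m import *
import pickle
s=readout.state();print(s['eef_pos'],s['tcp_rot'],s['joints'])
i=eyes.camera_info('wrist');w,d=eyes.read_camera('wrist');pickle.dump((i,w,d),open('pics/w4.pkl','wb'))
print(grip(i,w,d,(442,300)),proj(i,[[442,300,106]]))
E
```

```text
t: 8.77
eef_pos: [463.8, 319.8, 227.9]
tcp_rot: [3.141, 0.0, -2.581]
ft_force: [-0.3, -0.5, -0.6]
opening: 0.998
grip_force: 0.0
t: 8.93
eef_pos: [465.5, 316.0, 227.9]
tcp_rot: [-3.141, -0.0, -2.585]
ft_force: [-0.3, -0.1, 0.8]
opening: 1.001
grip_force: 0.0
[465.49817821 315.95164977 227.92513503] [-3.14138037e+00 -3.84237155e-04 -2.58467077e+00] [ 4.79026083e-01  3.88664103e-01  1.69713708e+00 -2.77487038e-04
  1.05615804e+00 -1.64855554e+00]
(((441.7199401855469, 300.3205871582031), (46.01058578491211, 21.09260368347168), 32.36244583129883), np.float64(105.41420650412338), np.int64(1244)) [[317.52672074 207.57916731]]
```

```bash
python3 steer.py '{"x":[28.5, 28.5, 28.5, 28.5, 28.5], "y":[-0.7, -0.7, -0.7, -0.7, -0.7], "z":[0, 40, 80, 100, 100], "spin":[-0.008, -0.008, -0.008, -0.008, -0.008], "jaw":[1, 1, 1, 1, 1]}'
python3 steer.py '{"x":[0, 0, 0, 0], "y":[0, 0, 0, 0], "z":[35, 70, 70, 70], "spin":[0, 0, 0, 0], "jaw":[1, 1, 1, 1]}'
python3 steer.py '{"x":[0, 0, 0, 0, 0], "y":[0, 0, 0, 0, 0], "z":[0, 0, 0, 0, 0], "spin":[0, 0, 0, 0, 0], "jaw":[0, 0, 0, 0, 0]}'
python3 steer.py '{"x":[0, 0, 0, 0], "y":[0, 0, 0, 0], "z":[0, 0, 0, 0], "spin":[0, 0, 0, 0], "jaw":[0, 0, 0, 0]}'
```

```text
t: 9.4
eef_pos: [440.2, 299.2, 124.6]
tcp_rot: [3.141, -0.006, -2.578]
ft_force: [-0.8, 0.2, 0.2]
opening: 1.004
grip_force: 0.0
t: 9.73
eef_pos: [441.6, 300.8, 58.6]
tcp_rot: [3.141, -0.002, -2.577]
ft_force: [-0.7, -0.4, 1.2]
opening: 1.001
grip_force: 0.0
t: 10.15
eef_pos: [441.4, 301.8, 59.1]
tcp_rot: [-3.142, 0.002, -2.575]
ft_force: [0.5, -0.4, 0.5]
opening: 0.71
grip_force: 0.0
t: 10.48
eef_pos: [441.1, 301.6, 58.1]
tcp_rot: [3.142, -0.0, -2.575]
ft_force: [-0.3, -0.1, 0.1]
opening: 0.426
grip_force: 0.0
```

```bash
python3 steer.py '{"x":[0, 0, 0, 0, 0], "y":[0, 0, 0, 0, 0], "z":[0, 0, 0, 0, 0], "spin":[0, 0, 0, 0, 0], "jaw":[0, 0, 0, 0, 0]}'
python3 steer.py '{"x":[0, 0, 0], "y":[0, 0, 0], "z":[0, 0, 0], "spin":[0, 0, 0], "jaw":[0, 0, 0]}'
```

```text
t: 10.9
eef_pos: [441.1, 301.6, 58.0]
tcp_rot: [3.142, -0.0, -2.575]
ft_force: [-0.4, -0.0, -1.7]
opening: 0.234
grip_force: 30.0
t: 11.15
eef_pos: [441.1, 301.5, 58.1]
tcp_rot: [3.142, -0.0, -2.575]
ft_force: [0.8, 0.3, -2.5]
opening: 0.232
grip_force: 30.0
```

```bash
python3 steer.py '{"x":[0, 0, 0, 0, 0], "y":[0, 0, 0, 0, 0], "z":[-8, -20, -40, -65, -90], "spin":[0, 0, 0, 0, 0], "jaw":[0, 0, 0, 0, 0]}'
python3 steer.py '{"x":[0, 0, 0, 0], "y":[0, 0, 0, 0], "z":[-35, -70, -80, -80], "spin":[0, 0, 0, 0], "jaw":[0, 0, 0, 0]}'
python3 steer.py '{"x":[-5, -10, -14, -17, -17], "y":[-30, -60, -90, -109, -109], "z":[0, 0, 0, 0, 0], "spin":[-0.086, -0.086, -0.086, -0.086, -0.086], "jaw":[0, 0, 0, 0, 0]}'
python3 steer.py '{"x":[-12, -24, -27, -27, -27], "y":[-27, -54, -80, -107, -107], "z":[0, 0, 0, 0, 0], "spin":[0, 0, 0, 0, 0], "jaw":[0, 0, 0, 0, 0]}'
python3 steer.py '{"x":[0, 0, 0], "y":[0, 0, 0], "z":[0, 0, 0], "spin":[0, 0, 0], "jaw":[0, 0, 0]}'
python3 - <<'E'
from cell import env, eyes, readout
from m import *
import pickle
s=readout.state();print(s['eef_pos'],s['tcp_rot'],s['joints'])
i=eyes.camera_info('wrist');w,d=eyes.read_camera('wrist');pickle.dump((i,w,d),open('pics/w5.pkl','wb'))
print(hub(i,w,d,(535.5,97)),proj(i,[[535.5,97,117]]))
cv2.imwrite('pics/w5.png',w[:,:,::-1])
E
```

```text
t: 11.57
eef_pos: [440.8, 301.4, 149.4]
tcp_rot: [3.141, -0.001, -2.575]
ft_force: [0.5, 0.5, -1.7]
opening: 0.228
grip_force: 30.0
t: 11.9
eef_pos: [441.8, 302.0, 231.2]
tcp_rot: [-3.141, 0.005, -2.575]
ft_force: [-0.5, -0.7, -2.4]
opening: 0.231
grip_force: 30.0
t: 12.32
eef_pos: [515.3, 216.1, 226.0]
tcp_rot: [3.141, -0.002, -2.492]
ft_force: [-0.2, -0.4, -1.9]
opening: 0.231
grip_force: 30.0
t: 12.73
eef_pos: [601.9, 147.3, 225.8]
tcp_rot: [3.141, -0.002, -2.492]
ft_force: [0.0, 0.7, -1.3]
opening: 0.23
grip_force: 30.0
t: 12.98
eef_pos: [599.4, 150.9, 227.5]
tcp_rot: [3.141, -0.001, -2.489]
ft_force: [0.4, 0.4, -2.3]
opening: 0.233
grip_force: 30.0
[599.41849293 150.93792072 227.53028332] [ 3.14077691e+00 -8.95647037e-04 -2.48853592e+00] [ 1.39744229e-01  4.69478908e-01  1.55997775e+00  3.01828074e-04
  1.11331682e+00 -2.08424194e+00]
(array([535.92230225,  97.69077301]), 31.13671875, [(np.float64(-22.659306025433906), np.float64(0.6119082448469045), np.float64(0.4921104536489152)), (np.float64(-22.617736263252777), np.float64(0.609979185116391), np.float64(0.5))], np.float64(116.54937559207127)) [[313.71226336 141.52774457]]
```

```bash
python3 steer.py '{"x":[35, 70, 83, 83, 83], "y":[-1.6, -3.2, -3.7, -3.7, -3.7], "z":[0, 0, 10, 30, 50], "spin":[0, 0, 0, 0, 0], "jaw":[0, 0, 0, 0, 0]}'
python3 steer.py '{"x":[0, 0, 0, 0], "y":[0, 0, 0, 0], "z":[5, 5, 5, 5], "spin":[0, 0, 0, 0], "jaw":[0, 0, 0, 0]}'
python3 - <<'E'
from cell import env, eyes, readout
import numpy as np
for _ in range(3):
    s=readout.state();print(s['t'],s['eef_pos'],s['tcp_rot'],s['ft_force'])
    y=s['tcp_rot'][2];d=np.array([535.8,97.6])-s['eef_pos'][:2]
    print('tool dx,dy',d@[np.cos(y),np.sin(y)],d@[np.sin(y),-np.cos(y)]); eyes.read_camera('side')
E
```

```text
t: 13.45
eef_pos: [536.0, 97.0, 178.7]
tcp_rot: [-3.14, 0.002, -2.489]
ft_force: [1.1, 0.2, -2.1]
opening: 0.232
grip_force: 30.0
t: 13.78
eef_pos: [537.1, 97.1, 174.2]
tcp_rot: [-3.141, 0.001, -2.489]
ft_force: [0.2, 0.8, -2.5]
opening: 0.231
grip_force: 30.0
13.7833 [537.10376945  97.11410651 174.16041313] [-3.14077237e+00  1.32039274e-03 -2.48883932e+00] [ 0.18550518  0.8260354  -2.47347056]
tool dx,dy 0.7406133148084044 1.1778790967805397
13.8333 [537.06761103  97.04999714 174.12392822] [-3.14076615e+00  1.35727191e-03 -2.48892938e+00] [-0.49925061  0.19270576 -2.17727703]
tool dx,dy 0.6730587422942967 1.2067861383813066
13.8833 [537.02235463  96.98119594 174.03569323] [-3.14080488e+00  1.30927921e-03 -2.48904472e+00] [-0.0849869   0.30328823 -2.12666215]
tool dx,dy 0.5954629727806875 1.2338934942448416
```

```bash
python3 steer.py '{"x":[0.6, 0.6, 0.6, 0.6, 0.6], "y":[1.2, 1.2, 1.2, 1.2, 1.2], "z":[0, 3, 5, 7, 7], "spin":[0, 0, 0, 0, 0], "jaw":[0, 0, 0, 0, 0]}'
python3 steer.py '{"x":[0, 0, 0, 0, 0], "y":[0, 0, 0, 0, 0], "z":[1.5, 3, 4.5, 6, 6], "spin":[0, 0, 0, 0, 0], "jaw":[0, 0, 0, 0, 0]}'
```

```text
t: 14.35
eef_pos: [535.2, 97.3, 165.6]
tcp_rot: [3.141, -0.001, -2.489]
ft_force: [-0.7, 0.2, -2.0]
opening: 0.229
grip_force: 30.0
t: 14.77
eef_pos: [535.3, 97.3, 159.8]
tcp_rot: [3.141, -0.0, -2.489]
ft_force: [-0.3, -0.6, -1.1]
opening: 0.231
grip_force: 30.0
```

```bash
python3 steer.py '{"x":[0, 0, 0, 0, 0], "y":[0, 0, 0, 0, 0], "z":[3, 6, 9, 11, 11], "spin":[0, 0, 0, 0, 0], "jaw":[0, 0, 0, 0, 0]}'
python3 steer.py '{"x":[0, 0, 0, 0, 0], "y":[0, 0, 0, 0, 0], "z":[3, 6, 9, 11, 11], "spin":[0, 0, 0, 0, 0], "jaw":[0, 0, 0, 0, 0]}'
```

```text
t: 15.18
eef_pos: [535.2, 97.3, 148.6]
tcp_rot: [3.141, -0.001, -2.489]
ft_force: [-0.2, -0.4, -2.8]
opening: 0.227
grip_force: 30.0
t: 15.6
eef_pos: [535.2, 97.3, 137.6]
tcp_rot: [3.141, -0.0, -2.489]
ft_force: [0.0, -0.2, -1.2]
opening: 0.232
grip_force: 30.0
```

```bash
python3 steer.py '{"x":[0, 0, 0, 0, 0], "y":[0, 0, 0, 0, 0], "z":[3, 6, 8, 10, 10], "spin":[0, 0, 0, 0, 0], "jaw":[0, 0, 0, 0, 0]}'
python3 steer.py '{"x":[0, 0, 0, 0, 0], "y":[0, 0, 0, 0, 0], "z":[1, 2, 3, 3, 3], "spin":[0, 0, 0, 0, 0], "jaw":[0, 0, 0, 0, 0]}'
```

```text
t: 16.02
eef_pos: [535.6, 97.4, 128.5]
tcp_rot: [-3.141, 0.001, -2.489]
ft_force: [-1.7, -0.0, 8.2]
opening: 0.228
grip_force: 30.0
t: 16.43
eef_pos: [535.7, 97.3, 125.9]
tcp_rot: [-3.141, 0.001, -2.489]
ft_force: [-2.5, -0.1, 9.8]
opening: 0.232
grip_force: 30.0
```

```bash
python3 steer.py '{"x":[0, 0, 0, 0, 0], "y":[0, 0, 0, 0, 0], "z":[1, 2, 2, 2, 2], "spin":[0, 0, 0, 0, 0], "jaw":[0, 0, 0, 0, 0]}'
python3 steer.py '{"x":[0, 0, 0, 0, 0], "y":[0, 0, 0, 0, 0], "z":[0.5, 1, 1, 1, 1], "spin":[0, 0, 0, 0, 0], "jaw":[0, 0, 0, 0, 0]}'
python3 - <<'E'
from cell import env, eyes, readout
from h import *
q=eyes.read_camera('scene')[0];p=eyes.read_camera('side')[0]
c=np.hstack([cv2.resize(p[140:270,150:320],(400,306),interpolation=3),cv2.resize(q[190:292,290:423],(400,306),interpolation=3)])
cv2.imwrite('pics/f.png',c[:,:,::-1])
E
```

```text
t: 16.85
eef_pos: [535.7, 97.4, 124.9]
tcp_rot: [-3.141, 0.002, -2.489]
ft_force: [-7.0, -0.4, 21.0]
opening: 0.23
grip_force: 30.0
t: 17.27
eef_pos: [535.8, 97.5, 124.9]
tcp_rot: [-3.14, 0.002, -2.489]
ft_force: [-9.0, -0.5, 32.7]
opening: 0.23
grip_force: 30.0
```

View pics/f.png

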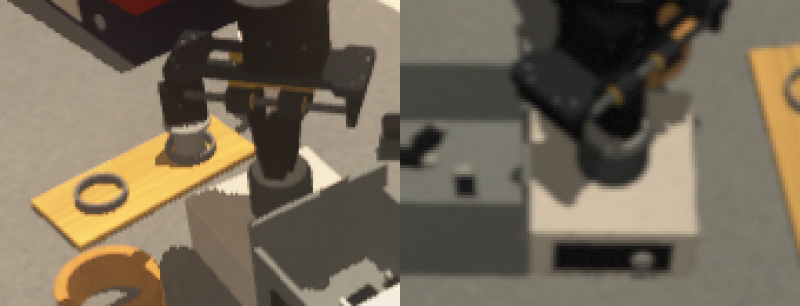

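The key's collar sits on the hub: z stopped at 124.9 and the force rose sharply. The empty ring at (100,195) and the smooth key at (190,145) are as they should be. I'll ease the push slightly and hand in.

```bash
python3 steer.py '{"x":[0, 0, 0, 0, 0], "y":[0, 0, 0, 0, 0], "z":[-0.6, -0.6, -0.6, -0.6, -0.6], "spin":[0, 0, 0, 0, 0], "jaw":[0, 0, 0, 0, 0]}'
python3 -c "
from cell import env, eyes, readout
print(readout.state()['eef_pos']);print(env.job_done())"
```

```text
t: 17.78
eef_pos: [535.8, 97.4, 124.9]
tcp_rot: [-3.14, 0.002, -2.489]
ft_force: [-6.9, -0.6, 26.6]
opening: 0.232
grip_force: 30.0
[535.80680553  97.43868306 124.88211811]
the job is handed in; nothing more can be done
None
```

I handed the job in at about 18 s. All four sticks are in the hopper, and the splined key is fully home in the hub, gripped and pressed down with about 27 N; the smooth key is still in its place. The hand-in printed no verdict, so this rests on my force readings and camera views.

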